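Unload the clamshell fixture at the grinding bench

TASK

The flanged bush clamped in the clamshell fixture is finished: swing the fixture's lid right over past vertical so that it stays open by itself, then lift the bush out and set it down (do not drop it) upright on its flange in the empty one of the two small square black trays. Leave the lid open.

Things in the scene. Friction and masses are not known exactly. Their poses are not given: they have to be found in the camera images.
- fixture: Clamshell fixture on the bench: aluminium block 36 mm high, x -54 to 82, y +-62 mm, with a dark steel frame lid. Origin on the bench under the nest's centre; z up, +x to the hinge, -x to the lid's handle. Nest: round recess 79 mm wide, 6 mm deep, floor at z 30. Hinge axis parallel to y at x 65, z 41. Handle: round bar 12 mm thick, parallel to y, lid closed: at x -102, y 0, z 41, bench free below.
- lid (a joint): Lid angle, rad: 0 closed (flat), 1.57 upright, 1.95 stop, leaning back. 0.3 kg, free hinge, no latch or spring: falls shut before upright, falls to the stop and rests beyond. 8 mm thick frame, 114 mm square, 8 to 122 mm from the hinge axis, mid-plane through it, 60 mm window for the bush's hub. Two arms carry the bar 167 mm from the axis, 78 mm clear between them, 39 mm off the lid's edge.
- part_center (a point): Steel flanged bush in the fixture's nest, about 0.3 kg: round flange 74 mm in diameter, 6 mm thick, at the bottom; round hub 30 mm in diameter above it; 50 mm high in all. The point is on its axis, half-way up (25 mm above its underside); z up along the axis. Grip the hub; the flange's top is 19 mm below the point, so keep fingertips above that.
- tray_floor (a point): The empty black plastic tray, fixed to the bench: square, 124 x 124 mm outside, walls 4 mm thick, 30 mm high over all. The point is the centre of its inner floor, 4 mm above the bench; x, y along the sides. (The other tray like it already holds a finished bush.)

How it is judged:
By the outcome, as a careful person would: the job done as asked, in the order asked, and still so for the second after the job is handed in, with the robot touching nothing.
It also fails if it takes over 54 s, if anything falls off the work surface, if the arm or the gripper's body presses on something with over 40 N, if the wrist force passes 120 N, or if a joint passes its speed limit or range.

ROBOT

A 6-joint arm with a two-finger parallel gripper is mounted at the origin on the work surface. World frame = base frame: x ahead of the robot, y to its left, z up, the work surface at z = 0. Lengths are in m, angles in rad, forces in N, time in s.
With the tool pointing down it reaches from about 0.275 to 0.725 m from the base axis. Payload 15.9 kg.
Tool frame: the origin (TCP) lies at the very end of the fingers, on their centre line; the grasp point (between the pads) lies 19 mm behind it; z points along the fingers, y is the direction in which the jaws open and shut (so a half turn about z gives the same grasp; the last joint's range is limited). The gripper opens to 85 mm and grips with 20 to 120 N. Pads are 22 mm wide; open, the fingers measure 114 mm over their backs; the gripper's body (76 mm by 85 mm) begins 54 mm behind the grasp point. The pads swing forward as they close: fully open they stand 13 mm farther back than shut.
Start: joints at [-1.215, 0.213, -0.034, 1.323, 0, 1.571], TCP at [0.174, -0.469, 0.231] pointing down, gripper open.
Joint ranges: [-2.98, 2.98], [-0.74, 1.72], [-1.14, 1.35], [-2.1, 2.04], [-1.57, 1.44], [-3.14, 3.14]. Speed limits (rad/s): [1.89, 1.89, 2.39, 2.57, 3.14, 3.14].

INTERFACE

Orientations are given as a rotation vector (axis times angle).
In Python, from plant import get_obs, grab_frame, sign_off gives the robot as it stands.
- The arm moves only by the tool drive_tool, never from a script. Its argument "steps" is a list of rows, each a list of 7 numbers: the shift along the world's x, y, z in units of 60 mm (1.0 is 60 mm), then the turn, a rotation vector about the world's x, y, z in units of 10 degrees (1.0 is 10 degrees), then the gripper command: -1 is fully open, 1 is shut, values between are in proportion. In form: [[dx, dy, dz, ax, ay, az, gripper], ...]. A call has 1 to 12 rows; each row shifts and turns the commanded pose from where the row before left it; what a row does not reach is not made up. A row lasts 1/8 s, in which the tool goes at most 62.5 mm and 10.7 degrees, less where a joint would pass 70% of its speed; a pose out of reach is approached as far as the arm can. A call is refused whole if a number of a shift passes 1 or a number of a turn 1, either way. A call with a gripper value outside its range is refused whole. The fingers move at their own pace and stop on an object; "newtons" is the grip in N (left out, the last holds). Time passes only in rows, so rows that do not move let the fingers close. It gives the time, the measured TCP pose, the force and the opening at its end, in the units of the state.
- get_obs(): the state, without advancing time (a new reading comes with each control period).
- grab_frame(name): name is "side" or "top" or "wrist"; returns a dict with "image" (420x560x3 uint8, blue, green, red), "z_map" (420x560 float32, m along the optical axis (not along the pixel's ray), 0 where there is no reading), "fx", "fy", "cx", "cy" (pixels), "R" (3x3) and "t" (3): a world point X has camera coordinates R X + t; the wrist camera has in their place "tool_from_camera" (4x4, takes a point from camera to tool coordinates, whose origin is the TCP and whose axes are the flange's). Camera axes: x right, y down, z forward; pixel columns grow to the right and rows downward; lengths in m; the calibration is good to about 2 mm. A picture is of the moment at which its call begins: read the wrist's pose just before it.
- sign_off(): hands the job in, once; it reports no verdict.
The state is a dict: "time_s": time; "joints": joint angles; "qvel": joint speeds; "tau": joint torques, N m; "position": TCP position; "orientation": TCP orientation; "contact_force": force on the tool from outside, world axes, zero at the start; "wrist_torque": the same for the moment, N m; "finger_gap": finger opening in m.
Only numpy, scipy, OpenCV 4.12 (cv2) and the standard library are available. Lean on these libraries where they do the work, as an engineer would, in place of code of your own. Each camera call takes 0.05 s, during which the arm holds its last target.

## Working session

There is one attempt and no reset: what is moved stays moved. The work goes in short steps, Python scripts to look and compute and a tool call to move; the robot and the scene stay as the last step left them, time stands still between calls to the robot, and variables do not carry over. Pictures are saved under pics/ and viewed, and the job is handed in when it is done.

Besides the shell and the picture viewer there is one more tool, called after "Request:" in YAML: its name, and indented under it one key for each argument. drive_tool: Moves the arm, as the interface text tells. Its arguments: {"type":"object","properties":{"steps":{"type":"array"},"newtons":{"type":"number"}},"required":["steps"]}

```bash
ls; mkdir -p pics; python3 - <<'E'
from plant import get_obs, grab_frame
import cv2,numpy as np
o=get_obs();print(o)
for n in ["side","top","wrist"]:
    f=grab_frame(n);cv2.imwrite(f"pics/{n}0.png",f["image"]);np.savez(f"pics/{n}0.npz",**f)
    print(n,f["fx"],f["cx"],f["cy"],f.get("R"),f.get("t"),f.get("tool_from_camera"))
E
```

```text
pics
{'time_s': 0.0, 'joints': array([-1.21497860e+00,  2.13385342e-01, -3.50223941e-02,  1.32348274e+00,
       -1.36016335e-05,  1.57077123e+00]), 'qvel': array([ 0.00032178,  0.00069867,  0.00142755, -0.00101158, -0.00092435,
        0.00108631]), 'tau': array([-2.95203688e-03, -6.86171150e+01,  4.87110829e+01,  1.76980672e-02,
        8.08446157e-05,  2.12717157e-05]), 'position': array([ 0.17406434, -0.46838613,  0.23081613]), 'orientation': array([-3.09094098e+00, -5.55822048e-01,  3.25055919e-04]), 'contact_force': array([ 0.82328246, -0.04265272,  0.82547256]), 'wrist_torque': array([ 0.02985257,  0.02680773, -0.03392767]), 'finger_gap': 0.08518878095926823}
side 412.36770005934335 282.42306781562405 211.74769481417923 [[-0.95438088 -0.29838687 -0.01106422]
 [-0.17554982  0.59069361 -0.78756798]
 [ 0.24153551 -0.7496975  -0.61612845]] [0.55884149 0.14036057 0.9283304 ] None
top 517.8360651178629 274.1135999222753 216.8179850172149 [[ 0.00212919 -0.99999358 -0.00288084]
 [-0.99483104 -0.00182571 -0.1015277 ]
 [ 0.10152179  0.00308212 -0.99482854]] [0.00138145 0.58433811 1.2202617 ] None
wrist 364.84133339030063 280.4547516470491 208.12642543438534 None None [[ 6.27651677e-04 -9.47383244e-01 -3.20100915e-01  8.23534112e-02]
 [ 9.99999773e-01  5.16175941e-04  4.33098098e-04 -1.17246318e-04]
 [-2.45081490e-04 -3.20101114e-01  9.47383353e-01 -1.43228173e-01]
 [ 0.00000000e+00  0.00000000e+00  0.00000000e+00  1.00000000e+00]]
```

View pics/top0.png

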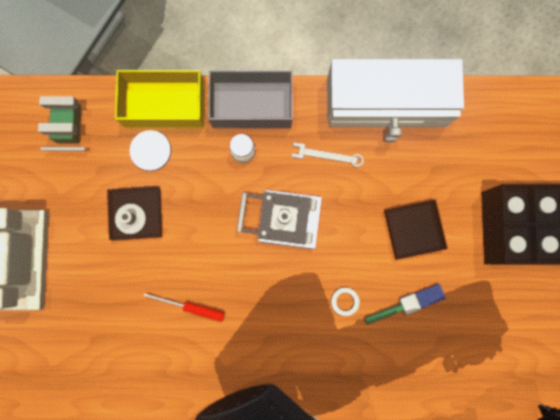

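View pics/side0.png

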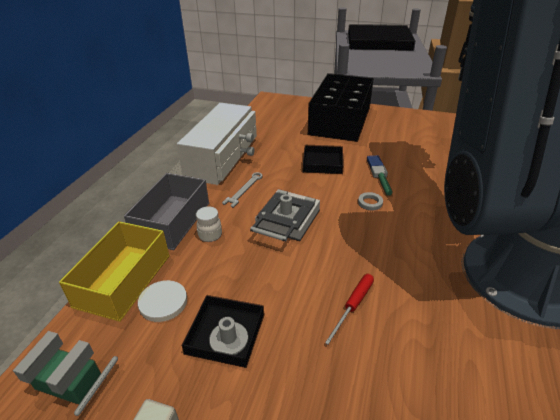

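View pics/wrist0.png

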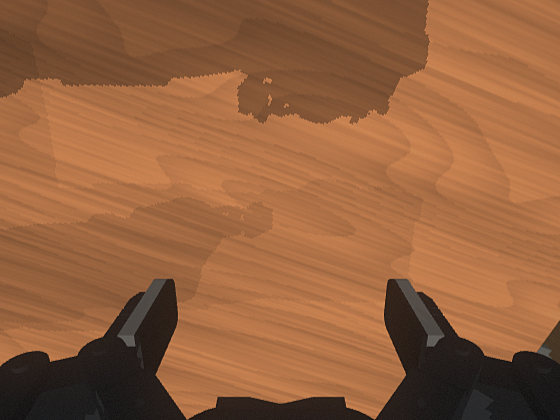

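The top view shows the fixture's hub at about (285,216), with the handle bar to its left at (243,213). The empty tray is at (415,229) and the full one at (134,213). The side view agrees. Next I'll take measurements from the depth maps.

```bash
cat > h.py <<'E'
import numpy as np,cv2
def load(n): return dict(np.load(f"pics/{n}.npz"))
def cloud(f,T=None):
    z=f["z_map"].astype(float);v,u=np.indices(z.shape)
    P=np.stack([(u-f["cx"])/f["fx"]*z,(v-f["cy"])/f["fy"]*z,z],-1)
    if T is None: W=(P-f["t"])@f["R"]
    else: W=P@T[:3,:3].T+T[:3,3]
    W[z<=0]=np.nan
    return W
def proj(f,X):
    c=f["R"]@np.array(X)+f["t"];return f["fx"]*c[0]/c[2]+f["cx"],f["fy"]*c[1]/c[2]+f["cy"]
E
python3 - <<'E'
from h import *
t=load("top0");W=cloud(t)
im=t["image"]
c=cv2.resize(im[180:270,230:330],None,fx=6,fy=6,interpolation=cv2.INTER_CUBIC);cv2.imwrite("pics/topc.png",c)
s=load("side0");S=cloud(s)
c=cv2.resize(s["image"][140:250,240:350],None,fx=5,fy=5,interpolation=cv2.INTER_CUBIC);cv2.imwrite("pics/sidec.png",c)
for u,v in [(285,213),(285,216),(243,213),(243,212),(265,225),(310,205),(415,229),(131,235),(390,225),(395,207)]:
    print("top",u,v,W[v,u].round(4))
for u,v in [(286,198),(275,232),(323,160),(265,232),(323,150)]: print("side",u,v,S[v,u].round(4))
# tray floor: dark region in the top; tray outline on rim
for name,A,f in (("top",W,t),("side",S,s)):
    x,y,z=A[...,0],A[...,1],A[...,2]
    g=f["image"].max(-1)
    m=(z>-.01)&(z<.05)&(g<70)&(np.abs(x-.56)<.15)&(np.abs(y+.25)<.15)
    mm=m.astype(np.uint8);n,l,st,ce=cv2.connectedComponentsWithStats(mm)
    i=1+np.argmax(st[1:,4]);m=l==i
    r=m&(z>.022);fl=m&(z<.012)
    print(name,"tray",st[i],"rim",r.sum(),np.nanmedian(z[r]),"floor",fl.sum(),np.median(z[fl]))
    for k,q in(("rim",r),("floor",fl)):
        if q.sum()>20: print(k,cv2.minAreaRect(np.c_[x[q],y[q]].astype(np.float32)*1000))
E
```

```text
top 285 213 [ 0.5879 -0.0228  0.0822]
top 285 216 [ 0.581  -0.0228  0.0819]
top 243 213 [0.5916 0.0766 0.0473]
top 243 212 [0.5938 0.0766 0.0483]
top 265 225 [0.5634 0.0242 0.0424]
top 310 205 [ 0.6122 -0.0837  0.0377]
top 415 229 [ 0.5576 -0.3438  0.0028]
top 131 235 [0.5413 0.3536 0.0059]
top 390 225 [ 0.565  -0.2765  0.0304]
top 395 207 [ 0.6091 -0.2902  0.027 ]
side 286 198 [ 0.5799 -0.0149  0.0814]
side 275 232 [0.5945 0.0339 0.0061]
side 323 160 [ 0.5587 -0.3513  0.0015]
side 265 232 [0.6017 0.0855 0.0471]
side 323 150 [ 0.5688 -0.3927  0.0139]
top tray [399 202  42  55 547] rim 9 0.025555165936060185 floor 505 0.004542574655375692
floor ((557.989501953125, -346.0954895019531), (117.48817443847656, 107.19134521484375), 10.282241821289062)
side tray [302 145  41  29 983] rim 183 0.027250493480329988 floor 618 0.003908623325400723
rim ((558.2857666015625, -337.70697021484375), (121.72105407714844, 129.74908447265625), 11.015362739562988)
floor ((560.261962890625, -337.18560791015625), (123.82087707519531, 130.9437713623047), 13.660726547241211)
```

View pics/topc.png

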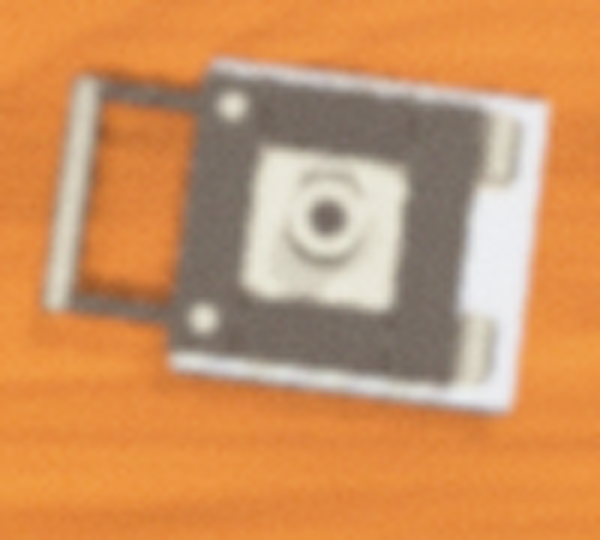

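View pics/sidec.png

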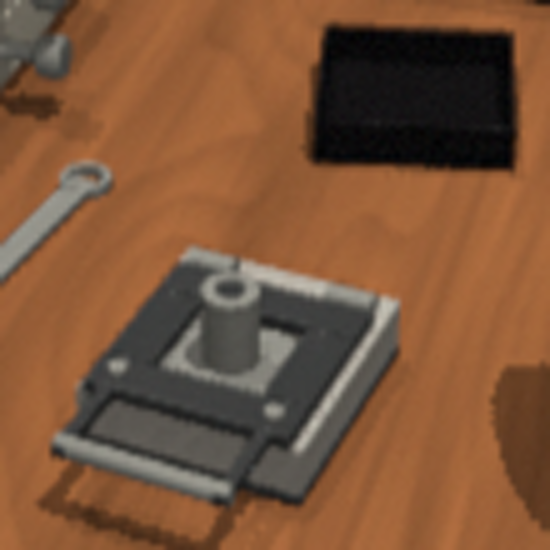

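The crops show the bar on the left, from (88,80) to (57,307) in the 6x top crop, and the hub's top centre at (326,218). I'll fit both properly in the two views.

```bash
cat >> h.py <<'E'
def ray(f,u,v,z):
    d=f["R"].T@np.array([(u-f["cx"])/f["fx"],(v-f["cy"])/f["fy"],1.]);o=-f["R"].T@f["t"]
    return o+d*(z-o[2])/d[2]
def tri(l):
    A=0;b=0
    for f,u,v in l:
        d=f["R"].T@np.array([(u-f["cx"])/f["fx"],(v-f["cy"])/f["fy"],1.]);d/=np.linalg.norm(d);o=-f["R"].T@f["t"]
        M=np.eye(3)-np.outer(d,d);A=A+M;b=b+M@o
    return np.linalg.solve(A,b)
E
python3 - <<'E'
from h import *
t=load("top0");s=load("side0")
T=lambda a,b:(t,230+(a+.5)/6-.5,180+(b+.5)/6-.5)
S=lambda a,b:(s,240+(a+.5)/5-.5,140+(b+.5)/5-.5)
print("hub top",tri([T(326,217),S(231,289)]),ray(*T(326,217),.08),ray(*S(231,289),.08))
# bar ends: world +x end: top (88,80), side (60,440); other: top(57,307), side (228,495)
for a,b in(((88,80),(58,440)),((57,307),(230,492))):
    print("bar",tri([T(*a),S(*b)]),ray(*T(*a),.044),ray(*S(*b),.044))
for a in((232,105),(203,319)): print("screw",ray(*T(*a),.046))
for a in((118,366),(274,411)): print("screw side",ray(*S(*a),.046))
B=[ray(*T(*a),.036)for a in((550,103),(512,412),(215,60),(170,368))];print("block corners",np.round(B,4).tolist())
for A,n in((cloud(t),"top"),(cloud(s),"side")):
    x,y,z=np.moveaxis(A,-1,0)
    m=(z>.074)&(z<.09)&(abs(x-.58)<.03)&(abs(y+.02)<.03);print(n,"hub",m.sum(),A[m].mean(0),cv2.minEnclosingCircle(A[m][:,:2].astype(np.float32)*1000))
# tray rim corners in the side/top
c=cv2.resize(t["image"][190:270,375:455],None,fx=7,fy=7,interpolation=cv2.INTER_CUBIC);c=cv2.convertScaleAbs(c,alpha=2.5);cv2.imwrite("pics/trayt.png",c)
c=cv2.resize(s["image"][135:185,290:360],None,fx=8,fy=8,interpolation=cv2.INTER_CUBIC);c=cv2.convertScaleAbs(c,alpha=4);cv2.imwrite("pics/trays.png",c)
E
```

```text
hub top [ 0.58196681 -0.02030796  0.07899356] [ 0.58173416 -0.0203213   0.08      ] [ 0.58168854 -0.01897432  0.08      ]
bar [0.64091688 0.07442192 0.0422519 ] [0.64035876 0.07422907 0.044     ] [0.64039921 0.07635904 0.044     ]
bar [0.5499372  0.08605486 0.04163996] [0.54939371 0.0858024  0.044     ] [0.54952292 0.08863238 0.044     ]
screw [0.63009421 0.01661472 0.046     ]
screw [0.54459311 0.02781413 0.046     ]
screw side [0.63093461 0.01571624 0.046     ]
screw side [0.5456236  0.02759308 0.046     ]
block corners [[0.6325, -0.111, 0.036], [0.5085, -0.095, 0.036], [0.6498, 0.0237, 0.036], [0.5257, 0.0411, 0.036]]
top hub 129 [ 0.58137194 -0.02156458  0.08055166] ((581.5595092773438, -21.7041015625), 14.599827766418457)
side hub 85 [ 0.5813784  -0.01723713  0.07931081] ((582.637939453125, -19.309659957885742), 17.745025634765625)
```

View pics/trayt.png

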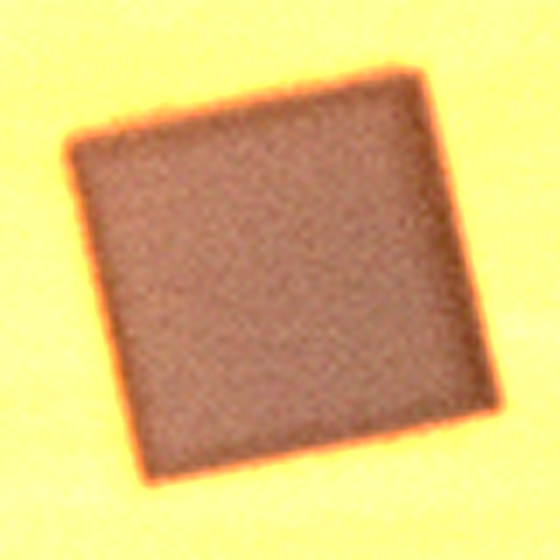

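View pics/trays.png

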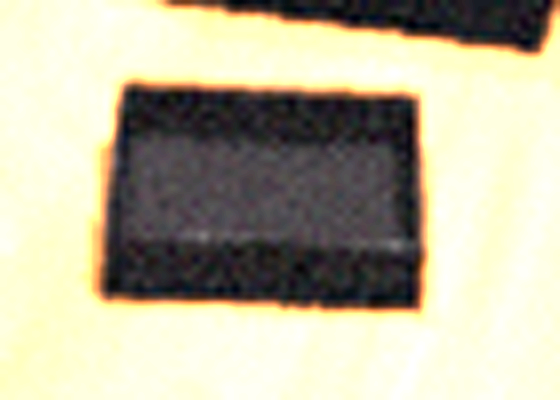

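```bash
python3 - <<'E'
from h import *
t=load("top0");s=load("side0")
T=lambda a,b:(t,375+(a+.5)/7-.5,190+(b+.5)/7-.5)
S=lambda a,b:(s,290+(a+.5)/8-.5,135+(b+.5)/8-.5)
P=np.array([ray(*T(*a),.03) for a in((68,140),(420,70),(500,408),(148,483))]);print(P.round(4).tolist(),P.mean(0),np.linalg.norm(np.diff(P,axis=0),axis=1))
Q=np.array([ray(*S(*a),.03) for a in((125,88),(415,97),(420,243),(110,243))]);print(Q.round(4).tolist(),Q.mean(0),np.linalg.norm(np.diff(Q,axis=0),axis=1))
for f in(t,s):
  A=cloud(f);d=np.hypot(A[...,0]-.559,A[...,1]+.342);m=d<.035;print("floor z",m.sum(),np.median(A[m][:,2]))
E
```

```text
[[0.6024, -0.2635, 0.03], [0.627, -0.3856, 0.03], [0.5103, -0.4095, 0.03], [0.4844, -0.2886, 0.03]] [ 0.5560235  -0.33680307  0.03      ] [0.1245121  0.1191014  0.12371154]
[[0.6253, -0.3768, 0.03], [0.5108, -0.4023, 0.03], [0.4877, -0.2923, 0.03], [0.6, -0.2594, 0.03]] [ 0.55594721 -0.33270064  0.03      ] [0.11729038 0.11247017 0.11705908]
floor z 624 0.004243596341770415
floor z 161 0.0034636401825946656
```

Request:
drive_tool:
  steps:
    - [0.58,0.76,0,0,0,-0.23,-1]
    - [0.58,0.76,0,0,0,-0.23,-1]
    - [0.58,0.76,0,0,0,-0.23,-1]
    - [0.58,0.76,0,0,0,-0.23,-1]
    - [0.58,0.76,0,0,0,-0.23,-1]
    - [0.58,0.76,0,0,0,-0.23,-1]
    - [0.58,0.76,0,0,0,-0.23,-1]
    - [0.58,0.76,0,0,0,-0.23,-1]
    - [0.58,0.76,0,0,0,-0.23,-1]
    - [0.58,0.76,0,0,0,-0.23,-1]
    - [0.58,0.76,0,0,0,-0.23,-1]
    - [0.58,0.76,0,0,0,-0.23,-1]

```text
time_s: 1.65
position: [0.591, 0.0102, 0.2311]
orientation: [-3.083, 0.02, 0.002]
contact_force: [0.0, 0.1, -0.0]
finger_gap: 0.0856
```

Request:
drive_tool:
  steps:
    - [0,0,0,0,0,0,-1]
    - [0,0,0,0,0,0,-1]

```text
time_s: 1.9
position: [0.5896, 0.009, 0.231]
orientation: [-3.084, 0.023, 0.003]
contact_force: [-0.3, 0.1, -1.0]
finger_gap: 0.0855
```

```bash
cat >> h.py <<'E'
from scipy.spatial.transform import Rotation as Ro
def wrist(name):
    from plant import get_obs,grab_frame
    o=get_obs();f=grab_frame("wrist")
    B=np.eye(4);B[:3,:3]=Ro.from_rotvec(o["orientation"]).as_matrix();B[:3,3]=o["position"]
    T=B@f["tool_from_camera"];Ti=np.linalg.inv(T);f["R"]=Ti[:3,:3];f["t"]=Ti[:3,3]
    cv2.imwrite(f"pics/{name}.png",f["image"]);np.savez(f"pics/{name}.npz",**f)
    print(o["time_s"],o["position"],o["orientation"],"toolx",B[:3,0].round(3),"tooly",B[:3,1].round(3),"F",o["contact_force"].round(2),o["finger_gap"])
    return f
E
python3 -c "
from h import *
wrist('w1')"
```

```text
1.9 [0.58964428 0.00898301 0.23099718] [-3.08364030e+00  2.28125459e-02  2.75546558e-03] toolx [ 1.    -0.015 -0.002] tooly [-0.015 -0.998 -0.058] F [-0.32  0.08 -0.98] 0.08550922484277551
```

View pics/w1.png

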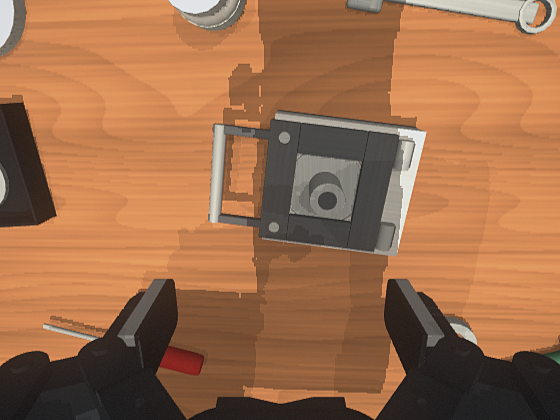

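The wrist view shows the bar from (219,126) to (215,221) and the hub top at (327,200). The tool came out about 3° off vertical, so I'll correct that.

```bash
cat >> h.py <<'E'
def plan(x,y,z,yaw=-97.4,tilt=None):
    from plant import get_obs
    o=get_obs();a=np.radians(yaw);ty=np.array([np.cos(a),np.sin(a),0]);tz=np.array([0,0,-1.]);tx=np.cross(ty,tz)
    R=np.stack([tx,ty,tz],1);d=Ro.from_matrix(R)*Ro.from_rotvec(o["orientation"]).inv()
    print("t",o["time_s"],"pos",o["position"].round(4),"shift/60mm",((np.array([x,y,z])-o["position"])/.06).round(3),"turn/10deg",(np.degrees(d.as_rotvec())/10).round(3),"F",o["contact_force"].round(1),"gap",round(o["finger_gap"],4))
E
python3 - <<'E'
from h import *
w=load("w1");t=load("top0")
print("hub",ray(w,327,200,.08),"bar",ray(w,219,126,.047),ray(w,215,221,.047))
A=cloud(w);x,y,z=np.moveaxis(A,-1,0)
m=(z>.074)&(z<.09)&(abs(x-.58)<.03)&(abs(y+.02)<.03);print("hub",m.sum(),A[m].mean(0),cv2.minEnclosingCircle(A[m][:,:2].astype(np.float32)*1000))
m=(z>.036)&(z<.056)&(abs(x-.595)<.055)&(abs(y-.08)<.018);print("bar",m.sum(),np.nanmax(z[m]),cv2.minAreaRect(A[m][:,:2].astype(np.float32)*1000))
print("tri hub",tri([(w,327,200),(t,230+326.5/6-.5,180+217.5/6-.5)]))
plan(.5954,.0795,.10)
E
```

```text
hub [ 0.57967496 -0.02125263  0.08      ] bar [0.63784984 0.07366006 0.047     ] [0.54752243 0.08383187 0.047     ]
hub 1000 [ 0.58045239 -0.0209966   0.08063284] ((579.6239624023438, -21.212656021118164), 15.079207420349121)
bar 1494 0.04951572616971209 ((591.8189086914062, 73.14019775390625), (28.806697845458984, 94.86349487304688), 85.29573059082031)
tri hub [ 0.58124504 -0.02056401  0.08511507]
t 1.95 pos [0.5895 0.0089 0.2313] shift/60mm [ 0.099  1.177 -2.189] turn/10deg [-0.332  0.014 -0.654] F [-0.  -0.3  0. ] gap 0.0854
```

Request:
drive_tool:
  steps:
    - [0.02,0.3,-0.4,-0.08,0,-0.16,0.15]
    - [0.02,0.3,-0.4,-0.08,0,-0.16,0.15]
    - [0.02,0.3,-0.4,-0.08,0,-0.16,0.15]
    - [0.02,0.28,-0.4,-0.09,0,-0.17,0.15]
    - [0,0,-0.3,0,0,0,0.15]
    - [0,0,0,0,0,0,0.15]
    - [0,0,0,0,0,0,0.15]

```text
time_s: 2.82
position: [0.5939, 0.0105, 0.1185]
orientation: [-3.083, 0.019, -0.001]
contact_force: [0.9, -0.7, 0.5]
finger_gap: 0.0362
```

```bash
python3 - <<'E'
from h import *
plan(.594,.0795,.024)
w=wrist('w2')
E
```

```text
t 2.825 pos [0.5939 0.0105 0.1185] shift/60mm [ 1.000e-03  1.150e+00 -1.575e+00] turn/10deg [-0.335  0.027 -0.668] F [ 0.9 -0.7  0.5] gap 0.0362
2.825 [0.59394959 0.0104705  0.11852489] [-3.08292078e+00  1.92413155e-02 -1.46249832e-03] toolx [ 1.    -0.012  0.001] tooly [-0.012 -0.998 -0.059] F [ 0.88 -0.69  0.55] 0.03617824152427234
```

View pics/w2.png

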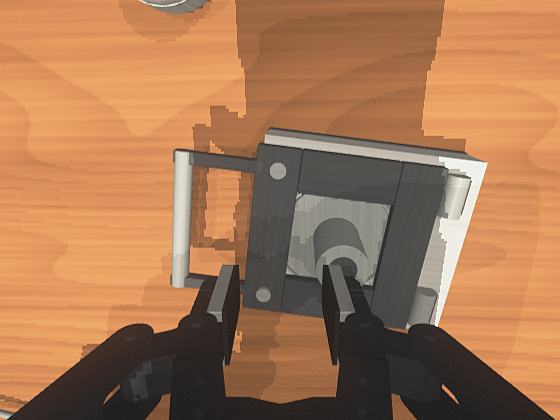

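```bash
python3 -c "
from plant import get_obs
o=get_obs();print(o['joints'].round(3),o['tau'].round(1),o['qvel'].round(3))"
```

```text
[-0.013  0.447  0.004  1.127  0.059  3.141] [ -0.1 -86.9  46.4   0.    0.3   0. ] [ 0.001  0.005  0.003 -0.006  0.    -0.001]
```

Joint 6 is at its limit of 3.141, which blocked the turn. The half-turned grasp is equivalent, so I'll rotate the other way at a safe height.

Request:
drive_tool:
  steps:
    - [0,0.1,0.4,0,0,0.96,0.15]
    - [0,0.1,0.4,0,0,0.96,0.15]
    - [0,0.1,0.4,0,0,0.96,0.15]
    - [0,0.1,0,0,0,0.96,0.15]
    - [0,0.1,0,0,0,0.96,0.15]
    - [0,0.1,0,0,0,0.96,0.15]
    - [0,0.1,0,0,0,0.96,0.15]
    - [0,0.1,0,0,0,0.96,0.15]
    - [0,0.1,0,0,0,0.96,0.15]
    - [0,0.1,0,0,0,0.96,0.15]
    - [0,0.1,0,0,0,0.96,0.15]
    - [0,0.05,0,0,0,0.96,0.15]

```text
time_s: 4.38
position: [0.5941, 0.0799, 0.1903]
orientation: [-1.675, -2.621, 0.076]
contact_force: [0.2, 0.4, 0.7]
finger_gap: 0.0364
```

Request:
drive_tool:
  steps:
    - [0,0,0,0,0,0.96,0.15]
    - [0,0,0,0,0,0.96,0.15]
    - [0,0,0,0,0,0.96,0.15]
    - [0,0,0,0,0,0.96,0.15]
    - [0,0,0,0,0,0.96,0.15]
    - [0,0,0,0,0,0.96,0.15]
    - [0,0,0,0,0,0,0.15]
    - [0,0,0,0,0,0,0.15]

```text
time_s: 5.38
position: [0.594, 0.0797, 0.1899]
orientation: [-0.222, -3.129, 0.092]
contact_force: [0.3, -0.6, 0.3]
finger_gap: 0.0364
```

```bash
python3 - <<'E'
from h import *
from plant import get_obs
plan(.594,.0795,.10,yaw=82.6);print(get_obs()["joints"].round(3))
E
```

```text
t 5.375 pos [0.594  0.0797 0.1899] shift/60mm [ 1.000e-03 -3.000e-03 -1.498e+00] turn/10deg [ 0.333 -0.038  0.073] F [ 0.3 -0.6  0.3] gap 0.0364
[ 0.163  0.446  0.185  1.326 -0.056  0.305]
```

Request:
drive_tool:
  steps:
    - [0,0,-0.5,0.17,-0.02,0.04,0.15]
    - [0,0,-0.5,0.16,-0.02,0.03,0.15]
    - [0,0,-0.5,0,0,0,0.15]
    - [0,0,0,0,0,0,0.15]

```text
time_s: 5.88
position: [0.5925, 0.0793, 0.0978]
orientation: [-0.201, -3.131, 0.002]
contact_force: [0.7, -0.5, -0.5]
finger_gap: 0.0361
```

```bash
python3 - <<'E'
from h import *
plan(.594,.0795,.024,yaw=82.6)
w=wrist('w3')
from plant import grab_frame
f=grab_frame("side");cv2.imwrite("pics/s3.png",cv2.resize(f["image"][100:300,180:400],None,fx=3,fy=3))
E
```

```text
t 5.875 pos [0.5925 0.0793 0.0978] shift/60mm [ 0.025  0.003 -1.229] turn/10deg [ 0.006 -0.022 -0.005] F [ 0.7 -0.5 -0.5] gap 0.0361
5.875 [0.59248912 0.07933999 0.09775009] [-2.01001727e-01 -3.13132839e+00  2.15508940e-03] toolx [-0.992  0.128  0.004] tooly [ 0.128  0.992 -0.002] F [ 0.75 -0.54 -0.54] 0.0361442596256089
```

View pics/w3.png

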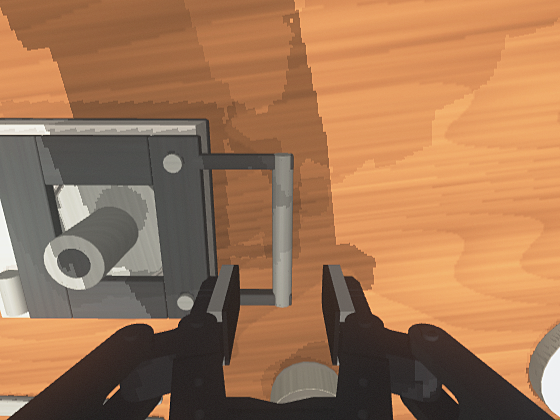

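View pics/s3.png

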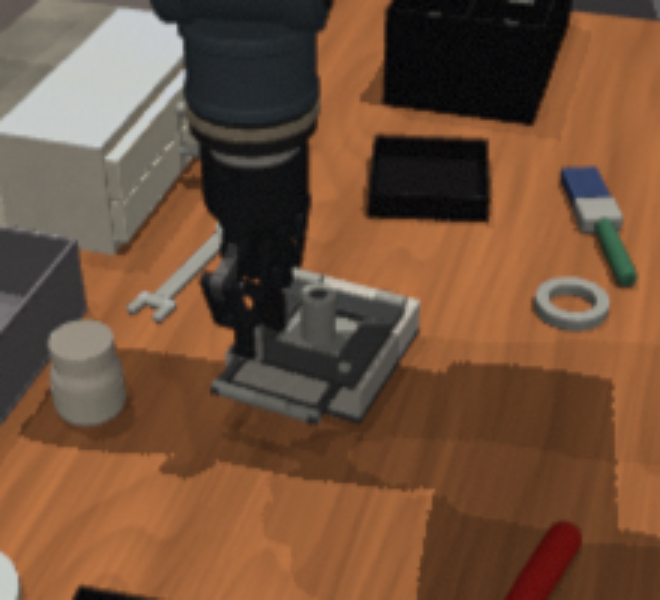

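The bar, at column 283, lines up between the fingers, which sit at columns 235 and 325. Before descending I'll check its ends from this second wrist pose.

```bash
python3 - <<'E'
from h import *
w=load("w3");v=load("w1")
a=tri([(w,285,153),(v,215,221)]);b=tri([(w,282,306),(v,219,126)]);print(a,b,(a+b)/2)
print(ray(w,285,153,.045),ray(w,282,306,.045))
E
```

```text
[0.54560361 0.08666145 0.04058122] [0.63809033 0.07399023 0.04762722] [0.59184697 0.08032584 0.04410422]
[0.54541366 0.08786652 0.045     ] [0.64005   0.0742236 0.045    ]
```

Request:
drive_tool:
  steps:
    - [0,0.01,-0.3,0,0,0,0.15]
    - [0,0,-0.3,0,0,0,0.15]
    - [0,0,-0.3,0,0,0,0.15]
    - [0,0,-0.25,0,0,0,0.15]
    - [0,0,0,0,0,0,0.15]
  newtons: 25

```text
time_s: 6.6
position: [0.5937, 0.0803, 0.0302]
orientation: [-0.198, -3.135, 0.001]
contact_force: [1.1, -0.4, -0.4]
finger_gap: 0.0363
```

Request:
drive_tool:
  steps:
    - [0,0,0,0,0,0,1]
    - [0,0,0,0,0,0,1]
    - [0,0,0,0,0,0,1]
    - [0,0,0,0,0,0,1]
  newtons: 25

```text
time_s: 7.1
position: [0.5945, 0.0799, 0.0314]
orientation: [0.198, 3.134, -0.002]
contact_force: [-1.4, -5.0, 7.2]
finger_gap: 0.0112
```

Gap is 11 mm, so it has the bar, but about 9 mm low in the pads. I'll regrip deeper.

Request:
drive_tool:
  steps:
    - [0,0,0,0,0,0,0.5]
    - [0,0,0,0,0,0,0.5]
    - [0,0,-0.14,0,0,0,0.5]
    - [0,0,0,0,0,0,0.5]
    - [0,0,0,0,0,0,1]
    - [0,0,0,0,0,0,1]
    - [0,0,0,0,0,0,1]
  newtons: 25

```text
time_s: 7.98
position: [0.5935, 0.08, 0.0218]
orientation: [-0.197, -3.135, 0.002]
contact_force: [-2.5, -4.2, -1.7]
finger_gap: 0.0114
```

```bash
python3 - <<'E'
from h import *
from plant import get_obs
o=get_obs();p=o["position"];print(p,o["contact_force"],o["finger_gap"])
a=np.radians(-97.4);u=np.array([np.cos(a),np.sin(a)])
# bar offset on arc, chord rows; lid angle increments
prev=None;N=16
L=np.linspace(0,1.88,N+1)
for q0,q1 in zip(L[:-1],L[1:]):
    dr=.167*(np.cos(q0)-np.cos(q1));dz=.167*(np.sin(q1)-np.sin(q0))
    print(round(q1,3),np.round([u[0]*dr/.06,u[1]*dr/.06,dz/.06],2))
E
```

```text
[0.59350449 0.08000526 0.02183596] [-2.54878687 -4.15150991 -1.73292717] 0.011383087764773626
0.118 [-0.   -0.02  0.33]
0.235 [-0.01 -0.06  0.32]
0.352 [-0.01 -0.09  0.31]
0.47 [-0.02 -0.13  0.3 ]
0.587 [-0.02 -0.16  0.28]
0.705 [-0.03 -0.2   0.26]
0.822 [-0.03 -0.22  0.24]
0.94 [-0.03 -0.25  0.21]
1.057 [-0.04 -0.27  0.18]
1.175 [-0.04 -0.29  0.14]
1.292 [-0.04 -0.31  0.11]
1.41 [-0.04 -0.32  0.07]
1.527 [-0.04 -0.32  0.03]
1.645 [-0.04 -0.32 -0.01]
1.762 [-0.04 -0.32 -0.04]
1.88 [-0.04 -0.31 -0.08]
```

Request:
drive_tool:
  steps:
    - [0,-0.02,0.33,0,0,0,1]
    - [-0.01,-0.06,0.32,0,0,0,1]
    - [-0.01,-0.09,0.31,0,0,0,1]
    - [-0.02,-0.13,0.3,0,0,0,1]
    - [-0.02,-0.16,0.28,0,0,0,1]
    - [-0.03,-0.2,0.26,0,0,0,1]

```text
time_s: 8.72
position: [0.5886, 0.0418, 0.1312]
orientation: [0.195, 3.135, 0.004]
contact_force: [-1.6, 8.9, 3.8]
finger_gap: 0.0111
```

```bash
python3 - <<'E'
from h import *
from plant import get_obs,grab_frame
o=get_obs();print(o["position"],o["contact_force"],o["finger_gap"],o["wrist_torque"])
f=grab_frame("side");cv2.imwrite("pics/s4.png",cv2.resize(f["image"][60:260,180:400],None,fx=3,fy=3))
E
```

```text
[0.58862182 0.04181019 0.13124636] [-1.57284377  8.89602848  3.79973931] 0.011120158179238818 [1.8938995  0.41651359 0.01063623]
```

View pics/s4.png

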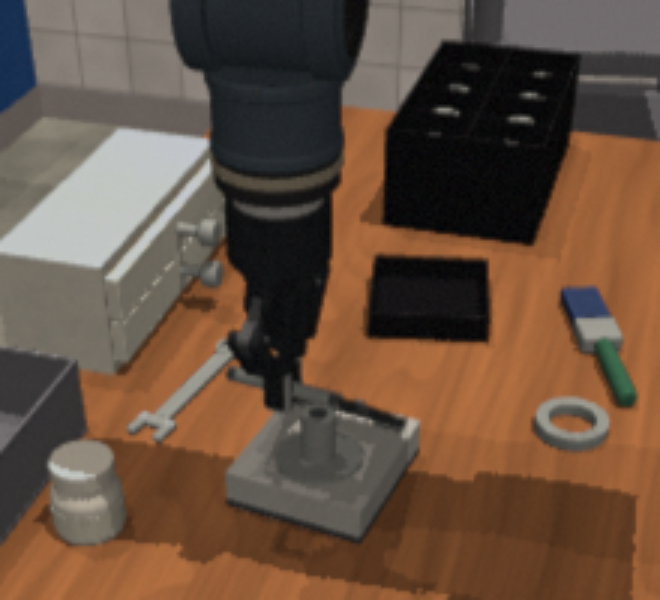

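The lid is up about 0.7 rad with the bar in the jaws, and the bush has stayed in its nest. Forces are small.

Request:
drive_tool:
  steps:
    - [-0.03,-0.22,0.24,0,0,0,1]
    - [-0.03,-0.25,0.21,0,0,0,1]
    - [-0.04,-0.27,0.18,0,0,0,1]
    - [-0.04,-0.29,0.14,0,0,0,1]
    - [-0.04,-0.31,0.11,0,0,0,1]
    - [-0.04,-0.32,0.07,0,0,0,1]

```text
time_s: 9.52
position: [0.5757, -0.0593, 0.1882]
orientation: [0.196, 3.134, 0.0]
contact_force: [2.7, 1.5, -0.7]
finger_gap: 0.011
```

```bash
python3 - <<'E'
from h import *
from plant import get_obs,grab_frame
o=get_obs();p=o["position"];print(p,o["contact_force"],o["finger_gap"])
a=np.radians(-97.4);u=np.array([np.cos(a),np.sin(a)])
h=np.array([.5935,.080])+u*.167;q=p[:2]-h
print("lid",np.arctan2(p[2]+.019-.041,-(q@u)),np.hypot(p[2]-.022,q@u))
f=grab_frame("side");cv2.imwrite("pics/s5.png",cv2.resize(f["image"][60:260,180:400],None,fx=3,fy=3))
E
```

```text
[ 0.57569295 -0.05929696  0.18817556] [ 2.7200347   1.46921428 -0.73350875] 0.01102071478169294
lid 1.4122486736890878 0.16828627392458795
```

View pics/s5.png

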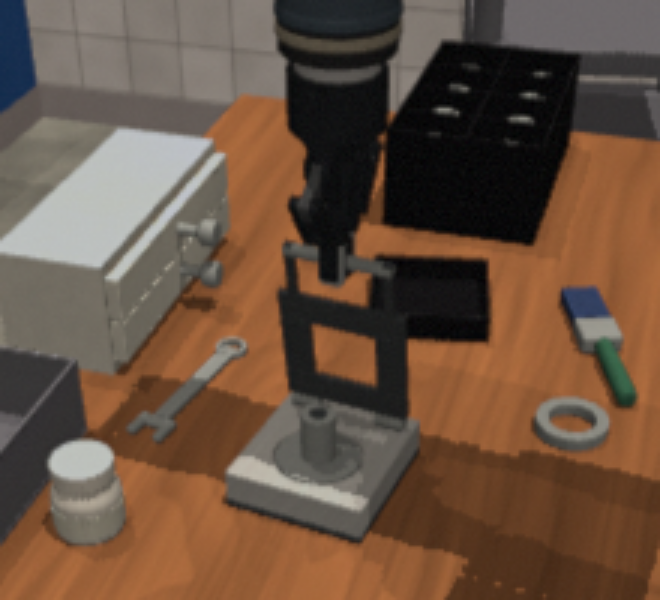

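The lid is nearly upright. I'll go on to about 1.88 rad.

Request:
drive_tool:
  steps:
    - [-0.04,-0.32,0.03,0,0,0,1]
    - [-0.04,-0.32,-0.01,0,0,0,1]
    - [-0.04,-0.32,-0.04,0,0,0,1]
    - [-0.04,-0.31,-0.08,0,0,0,1]
    - [0,0,0,0,0,0,1]

```text
time_s: 10.2
position: [0.5655, -0.1371, 0.1807]
orientation: [0.2, 3.135, -0.002]
contact_force: [-0.5, -1.0, 5.6]
finger_gap: 0.011
```

Request:
drive_tool:
  steps:
    - [0,0,0,0,0,0,0.4]
    - [0,0,0,0,0,0,0.4]
    - [0,0,0,0,0,0,0.4]

```text
time_s: 10.58
position: [0.5656, -0.135, 0.1808]
orientation: [-0.197, -3.135, 0.001]
contact_force: [-0.6, -0.8, 0.7]
finger_gap: 0.0253
```

```bash
python3 - <<'E'
from h import *
from plant import get_obs,grab_frame
o=get_obs();p=o["position"];print(p,o["contact_force"],o["finger_gap"])
f=grab_frame("side");cv2.imwrite("pics/s6.png",cv2.resize(f["image"][60:260,180:400],None,fx=3,fy=3))
E
```

```text
[ 0.56558375 -0.13503742  0.18079807] [-0.5824839  -0.79484783  0.65071516] 0.025318809731062392
```

View pics/s6.png

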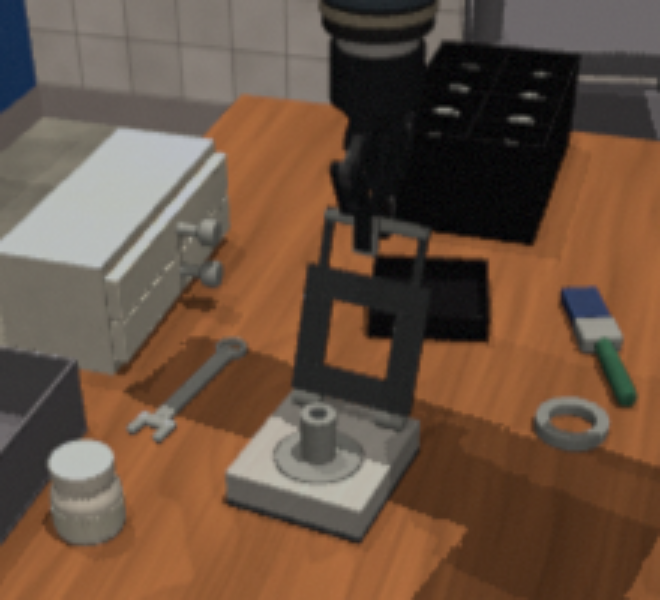

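The lid is leaning back and the jaws are open around the bar. I'll lift straight off it, then move over the hub.

Request:
drive_tool:
  steps:
    - [0,0,0.3,0,0,0,0.4]
    - [0,0,0.5,0,0,0,0.4]
    - [0,0,0.5,0,0,0,0.4]
    - [0.06,0.5,0,0,0,0,0.1]
    - [0.06,0.5,0,0,0,0,0.1]
    - [0.06,0.5,0,0,0,0,0.1]
    - [0.06,0.4,-0.5,0,0,0,0.1]
    - [0,0,-0.5,0,0,0,0.1]
    - [0,0,-0.5,0,0,0,0.1]
    - [0,0,0,0,0,0,0.1]

```text
time_s: 11.88
position: [0.5787, -0.0209, 0.1673]
orientation: [-0.196, -3.132, 0.001]
contact_force: [0.4, -0.1, 1.0]
finger_gap: 0.0381
```

```bash
python3 - <<'E'
from h import *
from plant import grab_frame
plan(.580,-.0205,.050,yaw=82.6)
w=wrist('w7')
A=cloud(w);x,y,z=np.moveaxis(A,-1,0)
m=(z>.074)&(z<.09)&(abs(x-.58)<.03)&(abs(y+.02)<.03);print("hub",m.sum(),cv2.minEnclosingCircle(A[m][:,:2].astype(np.float32)*1000))
f=grab_frame("side");cv2.imwrite("pics/s7.png",cv2.resize(f["image"][60:260,180:400],None,fx=3,fy=3));np.savez("pics/s7.npz",**f)
f=grab_frame("top");cv2.imwrite("pics/t7.png",cv2.resize(f["image"][150:290,220:400],None,fx=4,fy=4));np.savez("pics/t7.npz",**f)
E
```

```text
t 11.875 pos [ 0.5787 -0.0209  0.1673] shift/60mm [ 0.021  0.006 -1.955] turn/10deg [ 0.002 -0.022 -0.022] F [ 0.4 -0.1  1. ] gap 0.0381
11.875 [ 0.57872658 -0.02085898  0.16731749] [-1.96397089e-01 -3.13166151e+00  1.00587328e-03] toolx [-0.992  0.125  0.004] tooly [ 0.125  0.992 -0.001] F [ 0.42 -0.15  0.96] 0.03810726112437613
hub 1541 ((579.66845703125, -21.157636642456055), 15.090293884277344)
```

View pics/s7.png

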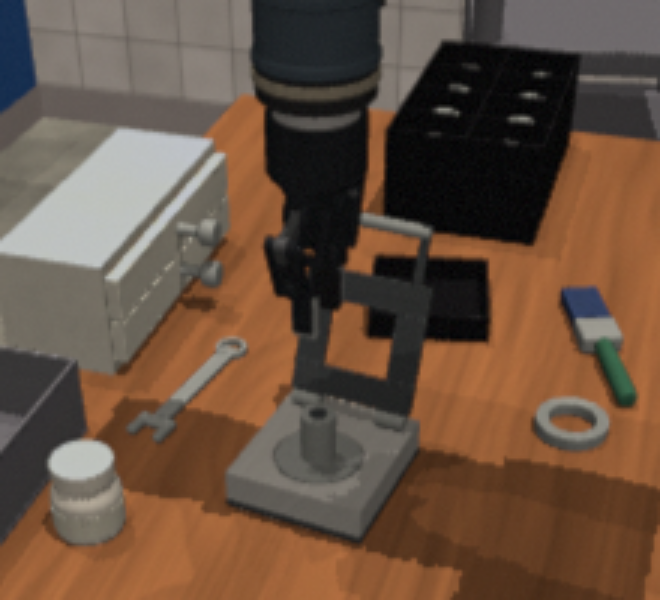

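View pics/w7.png

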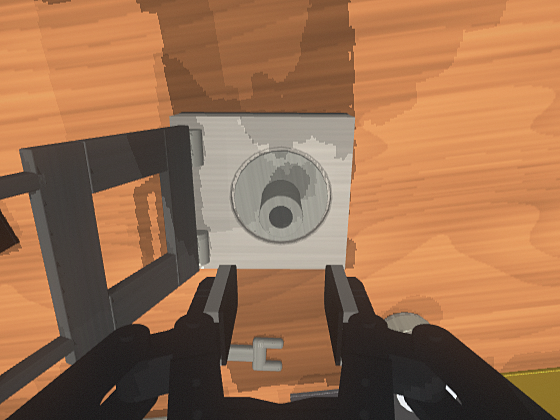

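The lid stays open by itself. The hub is confirmed at (0.580, -0.021), centred at column 281 between the fingers, so I'll descend and grip.

Request:
drive_tool:
  steps:
    - [0.01,0,-0.4,0,0,0,-0.06]
    - [0,0,-0.4,0,0,0,-0.06]
    - [0,0,-0.4,0,0,0,-0.06]
    - [0,0,-0.4,0,0,0,-0.06]
    - [0,0,-0.35,0,0,0,-0.06]
    - [0,0,0,0,0,0,-0.06]
    - [0,0,0,0,0,0,-0.06]
  newtons: 50

```text
time_s: 12.9
position: [0.5817, -0.0212, 0.0536]
orientation: [0.197, 3.134, -0.001]
contact_force: [-0.1, 1.7, 1.1]
finger_gap: 0.045
```

Request:
drive_tool:
  steps:
    - [0,0,0,0,0,0,1]
    - [0,0,0,0,0,0,1]
    - [0,0,0,0,0,0,1]
    - [0,0,0,0,0,0,1]
  newtons: 50

```text
time_s: 13.4
position: [0.5815, -0.0213, 0.0535]
orientation: [0.197, 3.133, -0.001]
contact_force: [-2.9, -0.9, 9.1]
finger_gap: 0.0277
```

Request:
drive_tool:
  steps:
    - [0,0,0.15,0,0,0,1]
    - [0,0,0.3,0,0,0,1]
    - [0,0,0.5,0,0,0,1]
    - [0,0,0.5,0,0,0,1]
    - [0,0,0.5,0,0,0,1]
    - [0,0,0,0,0,0,1]

```text
time_s: 14.15
position: [0.5819, -0.0211, 0.1717]
orientation: [0.197, 3.131, -0.001]
contact_force: [0.7, -0.1, -3.4]
finger_gap: 0.0278
```

```bash
python3 - <<'E'
from h import *
from plant import grab_frame
plan(.44,-.03,.25,yaw=82.6)
w=wrist('w8')
f=grab_frame("side");cv2.imwrite("pics/s8.png",cv2.resize(f["image"][60:260,180:400],None,fx=3,fy=3));np.savez("pics/s8.npz",**f)
E
```

```text
t 14.15 pos [ 0.5819 -0.0211  0.1717] shift/60mm [-2.366 -0.148  1.305] turn/10deg [ 0.004  0.023 -0.02 ] F [ 0.7 -0.1 -3.4] gap 0.0278
14.15 [ 0.58194023 -0.02114534  0.17168775] [ 1.96911011e-01  3.13132064e+00 -7.81453310e-04] toolx [-0.992  0.125 -0.004] tooly [ 0.125  0.992 -0.   ] F [ 0.66 -0.11 -3.38] 0.027813142698937636
```

View pics/s8.png

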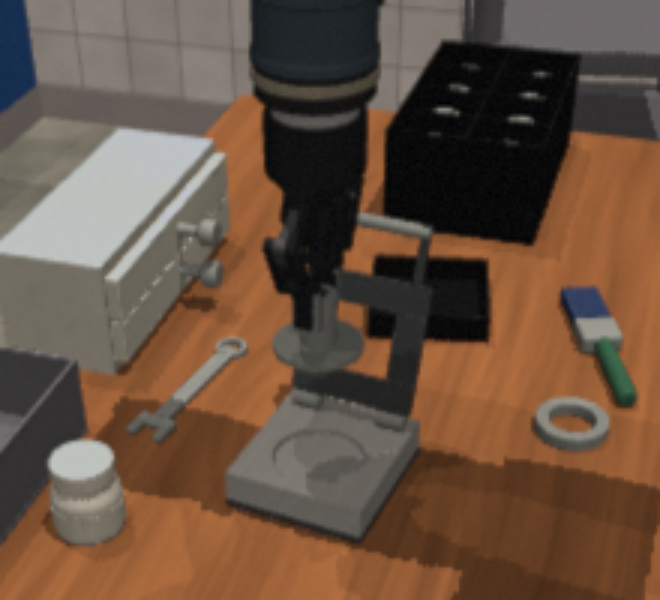

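View pics/w8.png

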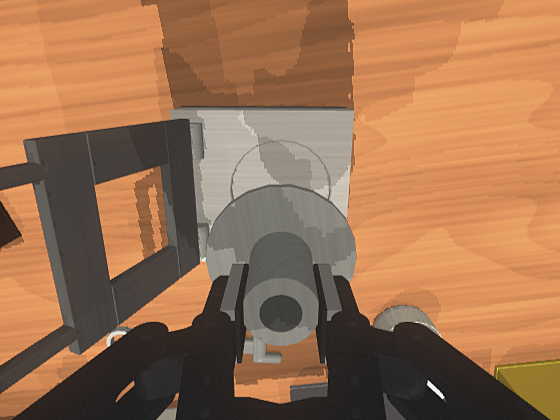

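The bush is gripped upright, the nest is empty, and the force shows about 3.4 N of weight. I'll carry it around the near side of the lid at height.

Request:
drive_tool:
  steps:
    - [-0.2,0,0.2,0,0,0,1]
    - [-0.4,0,0.35,0,0,0,1]
    - [-0.5,0,0.35,0,0,0,1]
    - [-0.5,0,0.35,0,0,0,1]
    - [-0.4,-0.2,0.1,0,0,0,1]
    - [-0.3,-0.4,0,0,0,0,1]
    - [-0.1,-0.5,0,0,0,0,1]
    - [0,-0.5,0,0,0,0,1]
    - [0,-0.5,0,0,0,0,1]
    - [0,-0.5,0,0,0,0,1]
    - [0,-0.5,0,0,0,0,1]
    - [0,-0.5,0,0,0,0,1]

```text
time_s: 15.75
position: [0.4356, -0.2377, 0.25]
orientation: [-0.197, -3.135, 0.0]
contact_force: [-0.2, 0.3, -2.4]
finger_gap: 0.0281
```

Request:
drive_tool:
  steps:
    - [0.1,-0.5,0,0,0,0,1]
    - [0.3,-0.5,-0.1,0,0,0,1]
    - [0.4,-0.4,-0.2,0,0,0,1]
    - [0.4,-0.2,-0.3,0,0,0,1]
    - [0.4,0,-0.4,0,0,0,1]
    - [0.3,0,-0.4,0,0,0,1]
    - [0,0,0,0,0,0,1]
    - [0,0,0,0,0,0,1]

```text
time_s: 16.75
position: [0.5501, -0.333, 0.1668]
orientation: [-0.197, -3.135, 0.001]
contact_force: [0.2, 0.3, -2.5]
finger_gap: 0.0278
```

```bash
python3 - <<'E'
from h import *
from plant import grab_frame
plan(.556,-.336,.10,yaw=82.6)
w=wrist('w9')
f=grab_frame("side");cv2.imwrite("pics/s9.png",cv2.resize(f["image"][60:260,180:400],None,fx=3,fy=3));np.savez("pics/s9.npz",**f)
E
```

```text
t 16.75 pos [ 0.5501 -0.333   0.1668] shift/60mm [ 0.099 -0.05  -1.113] turn/10deg [ 0.004 -0.001 -0.02 ] F [ 0.2  0.3 -2.5] gap 0.0278
16.75 [ 0.55005634 -0.33301926  0.16679617] [-1.97277773e-01 -3.13523715e+00  1.08927243e-03] toolx [-0.992  0.125  0.   ] tooly [ 0.125  0.992 -0.001] F [ 0.19  0.25 -2.55] 0.027846727892255112
```

View pics/s9.png

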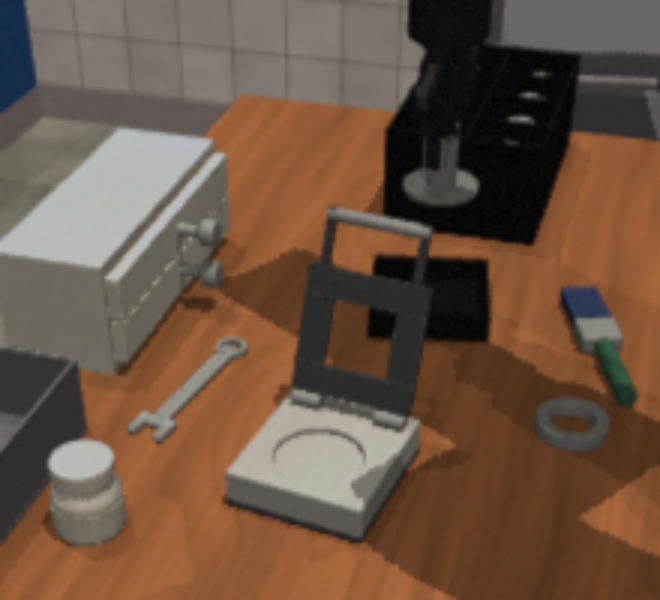

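View pics/w9.png

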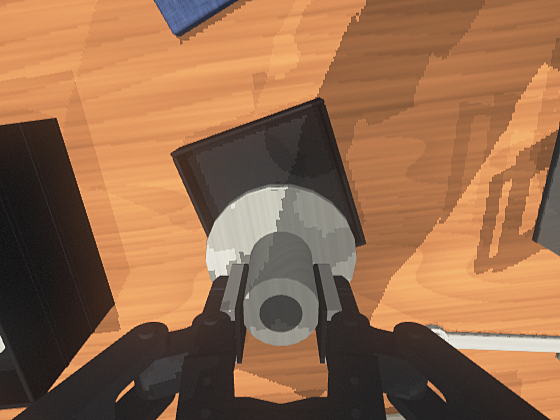

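```bash
python3 - <<'E'
from h import *
w=load("w9")
for p in((173,152),(322,99),(365,243)): print(ray(w,*p,.03).round(4))
A,C=ray(w,173,152,.03),ray(w,365,243,.03);print((A+C)/2,np.linalg.norm(A-C))
E
```

```text
[ 0.5065 -0.411   0.03  ]
[ 0.4818 -0.2937  0.03  ]
[ 0.6014 -0.2682  0.03  ]
[ 0.55394459 -0.3396013   0.03      ] 0.1714539018743123
```

The third view puts the tray centre at (0.554, -0.340), against (0.556, -0.337) and (0.556, -0.333) from the others, so I'll aim for (0.555, -0.337). Contact is expected at TCP z of about 0.0275.

Request:
drive_tool:
  steps:
    - [0.04,-0.03,-0.4,0,0,0,1]
    - [0.04,-0.03,-0.4,0,0,0,1]
    - [0,0,-0.4,0,0,0,1]
    - [0,0,-0.4,0,0,0,1]
    - [0,0,-0.3,0,0,0,1]
    - [0,0,-0.1,0,0,0,1]
    - [0,0,0,0,0,0,1]
    - [0,0,0,0,0,0,1]

```text
time_s: 17.85
position: [0.5559, -0.3371, 0.0472]
orientation: [0.197, 3.134, -0.002]
contact_force: [-0.8, 0.5, -1.4]
finger_gap: 0.0281
```

```bash
python3 - <<'E'
from h import *
from plant import grab_frame
plan(.555,-.337,.0275,yaw=82.6)
f=grab_frame("side");cv2.imwrite("pics/s10.png",cv2.resize(f["image"][100:200,260:400],None,fx=5,fy=5))
E
```

```text
t 17.85 pos [ 0.5559 -0.3371  0.0472] shift/60mm [-0.015  0.002 -0.328] turn/10deg [ 0.008  0.006 -0.019] F [-0.8  0.5 -1.4] gap 0.0281
```

View pics/s10.png

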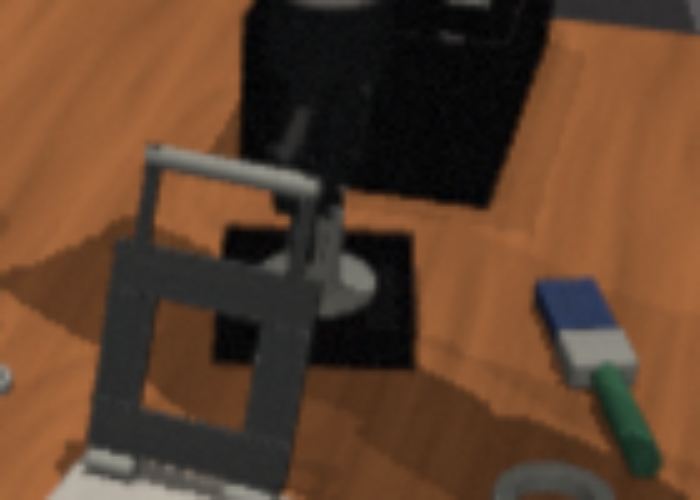

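The bush is centred over the tray, about 20 mm up. Now I'll lower it slowly until it touches.

Request:
drive_tool:
  steps:
    - [0,0,-0.1,0,0,0,1]
    - [0,0,-0.08,0,0,0,1]
    - [0,0,-0.05,0,0,0,1]
    - [0,0,-0.03,0,0,0,1]
    - [0,0,0,0,0,0,1]
    - [0,0,0,0,0,0,1]

```text
time_s: 18.65
position: [0.5555, -0.3368, 0.0305]
orientation: [0.197, 3.135, -0.001]
contact_force: [0.9, 0.4, -1.8]
finger_gap: 0.0283
```

Request:
drive_tool:
  steps:
    - [0,0,-0.03,0,0,0,1]
    - [0,0,-0.02,0,0,0,1]
    - [0,0,0,0,0,0,1]

```text
time_s: 19.02
position: [0.5554, -0.3368, 0.0276]
orientation: [-0.197, -3.135, 0.001]
contact_force: [-1.9, 0.7, 2.7]
finger_gap: 0.0275
```

Request:
drive_tool:
  steps:
    - [0,0,-0.015,0,0,0,1]
    - [0,0,0,0,0,0,1]

```text
time_s: 19.27
position: [0.5554, -0.3367, 0.0275]
orientation: [0.197, 3.135, -0.001]
contact_force: [-7.4, 4.2, 14.5]
finger_gap: 0.0279
```

The bush is seated: the force has risen to 14.5 N up. I'll release and lift straight off.

Request:
drive_tool:
  steps:
    - [0,0,0,0,0,0,0.2]
    - [0,0,0,0,0,0,0]
    - [0,0,0,0,0,0,-0.1]
    - [0,0,0,0,0,0,-0.1]
    - [0,0,0.3,0,0,0,-0.1]
    - [0,0,0.5,0,0,0,-0.1]
    - [0,0,0.6,0,0,0,-0.1]
    - [0,0,0.6,0,0,0,-0.1]
    - [0,0,0.6,0,0,0,-0.1]
    - [-0.5,0,0.3,0,0,0,-0.1]
    - [-0.5,0,0,0,0,0,-0.1]
    - [0,0,0,0,0,0,-0.1]

```text
time_s: 20.78
position: [0.4942, -0.3369, 0.2012]
orientation: [0.199, 3.135, -0.002]
contact_force: [0.1, 0.1, 0.5]
finger_gap: 0.0472
```

```bash
python3 - <<'E'
from h import *
from plant import grab_frame
w=wrist('w11')
f=grab_frame("side");cv2.imwrite("pics/s11.png",cv2.resize(f["image"][60:260,180:400],None,fx=3,fy=3))
f=grab_frame("top");cv2.imwrite("pics/t11.png",f["image"])
for n,g in(("w",w),("top",f)):
    A=cloud(g);x,y,z=np.moveaxis(A,-1,0)
    m=(z>.046)&(z<.065)&(abs(x-.556)<.04)&(abs(y+.337)<.04)
    if m.sum(): print(n,m.sum(),np.median(z[m]),np.ptp(z[m]),cv2.minEnclosingCircle(A[m][:,:2].astype(np.float32)*1000))
E
```

```text
20.775 [ 0.49415147 -0.33694842  0.20121224] [ 1.99062371e-01  3.13500880e+00 -1.62216856e-03] toolx [-0.992  0.126 -0.   ] tooly [ 0.126  0.992 -0.001] F [0.13 0.1  0.54] 0.04715330738017319
w 926 0.054683276655081214 0.011018665370914463 ((553.5316162109375, -336.4230651855469), 15.324079513549805)
top 132 0.05391179391222599 0.015060643827523111 ((555.8043823242188, -336.63421630859375), 15.211204528808594)
```

View pics/w11.png

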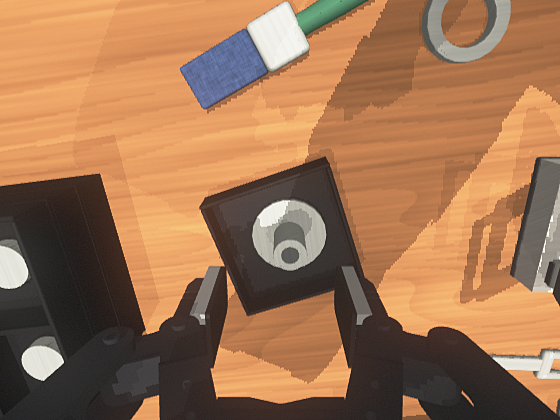

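View pics/s11.png

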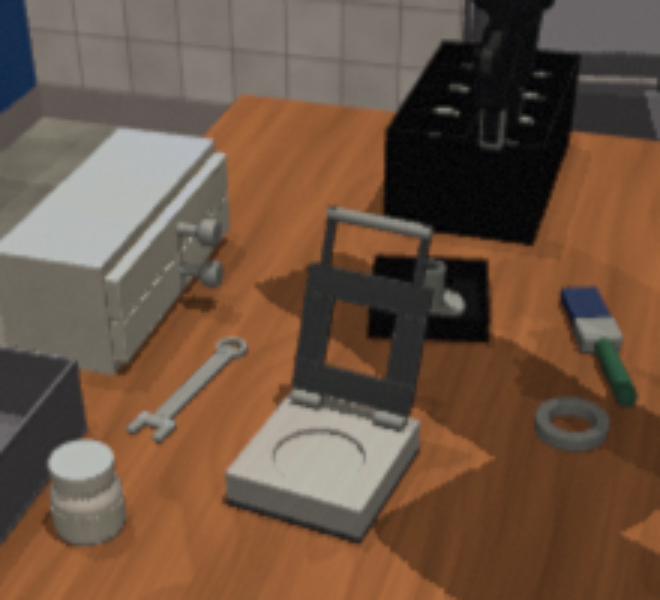

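The bush stands upright in the tray: hub top at (290,255) in the wrist view, z 0.054, radius 15 mm. The lid is open and the gripper is clear, so I'll hand in.

```bash
python3 -c "
from plant import sign_off
print(sign_off())"
```

```text
the job is handed in; nothing more can be done
None
```

The job is done and handed in at about 21 s of the 54 s allowed. I took the lid by its bar and swung it past vertical, where it stays open by itself. Then I gripped the bush by its hub, carried it around the near side of the lid, lowered it into the empty tray until it touched, released it and backed away.

**Last checks:**
- **Bush:** it stands upright on the tray floor at about (0.555, -0.337), within a few mm of the tray centre. Its hub top is at z 0.054, as expected for a bush seated on the 4 mm floor.
- **Lid and nest:** the side view shows the lid still leaning back and the nest empty.
- **Forces:** the contact force after release was about 0.5 N. The highest reading shown was about 15 N, at set-down.

**What went wrong or disagreed:**
- Joint 6 reached its range limit on the first approach, so I switched to the equivalent grasp half a turn round.
- The first grip on the bar was about 9 mm too shallow, so I regripped deeper.
- The three views of the tray centre differed by up to 7 mm in y, well inside the roughly 21 mm of clearance.

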